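Cradle two fuses in the bench tester and hold its selector on the third click

TASK

Test two cartridge fuses: lay the large and the middle-sized of the three fuses on the bench each into the tester cradle that fits it, lying fully down in its V saddles, and let go of them. Then turn the tester's selector clockwise from its rest stop, counting the clicks, to the third click, without running on to the fourth, and finish holding it there: it springs back if released, so the program ends with the gripper still holding the selector. Leave the smallest fuse and everything else on the bench where it lies.

Things in the scene. Friction and masses are not known exactly. Their poses are not given: they have to be found in the camera images.
- fuse_large: Large cartridge fuse, a cylinder 22 mm in diameter and 58 mm long, white ceramic with steel end caps, about 55 g, lying on the bench. Origin at its centre (11 mm above the bench); its x axis runs along the cylinder. Both ends are alike. It can roll.
- fuse_medium: Middle-sized cartridge fuse to be tested, 14 mm in diameter and 51 mm long, white ceramic with steel end caps, about 25 g, lying on the bench. Origin at its centre (7 mm above the bench); x along the cylinder. Both ends are alike. It can roll.
- cradle_large_seat (a point): Centre of the large fuse when seated in its cradle, 73 mm above the bench; x along the fuse (either way), z up. Two 45 degree copper V saddles carry the end caps, their edges about 1 mm above the fuse's axis, with a 36 mm clear gap between them for the fingers (floor 22 mm below the axis). Sloping end plates leave 2 mm at each end low down, 7 mm at the top. This is the longer cradle, 80 mm.
- cradle_medium_seat (a point): Centre of the middle-sized fuse when seated in the smaller cradle (73 mm long), 69 mm above the bench; x along the fuse (either way), z up. Same build: V saddles, their edges about 1 mm above the axis, 31 mm clear gap between them for the fingers (floor 18 mm below the axis), end plates leaving 2 mm at each end low down, 5 mm at the top. The cradles may stand in either order.
- tester: Grey bench fuse tester, a fixed box 160 mm (its x) by 260 mm (its y), flat top 47 mm above the bench; origin under its centre on the bench, z up. Two white cradles with their fuses along x stand at its x 0, y +10 and +90 mm; the selector is at x 0, y -85 mm.
- selector_grip (a point): On the selector's upright axis, 77 mm above the bench, inside the black bar to grip: 42 mm long, 14 mm thick, top 91 mm above the bench, with a white line at its pointing end. The disc under it is 44 mm across, its top 61 mm above the bench: keep fingertips above that. The point turns with the selector; the bar lies 0.63 rad counter-clockwise from above of the point's x (at rest the tester's x).
- selector (a joint): Turn of the selector in rad, 0 at its rest stop, growing clockwise from above, to 2.1 at most. A click every 24 degrees: 0.419, 0.838, 1.257 (third), 1.676. Black dots mark them, the first is rest. A spring (0.10 N m at 0, 0.16 at the third) returns it to rest when released; clicks add a ripple of 0.08 N m: the resistance rises before each click and drops as it falls in.
- fuse_spare: Smallest cartridge fuse, 10 mm in diameter and 38 mm long, white ceramic with steel caps: fits no cradle, leave it. Origin at its centre, x along it.
- breaker: Bystander: white circuit breaker lying on its side, 70 x 109 x 18 mm; origin at the middle of its foot. Leave it.
- driver: Bystander: screwdriver 190 mm long lying beyond the fuses, roughly along the robot's y. Leave it.
- tape: Bystander: black roll of tape, 68 mm across, 19 mm high, to the left; origin under its centre. Leave it.
- terminals: Bystander: grey terminal block, 85 x 26 x 22 mm, near the robot; origin under its centre. Leave it.
- gland: Bystander: grey cable gland, 30 mm across, 24 mm high, among the fuses; origin under its centre. Leave it.
There are look-alikes about, which are no part of the job. Leave any black, pink or turquoise look-alike of the fuse_medium alone.

How it is judged:
By the outcome, as a careful person would: the job done as asked, in the order asked, and still so for the second after the job is handed in, while the arm keeps its last pose, push and grip.
It also fails if it takes over 67 s, if anything falls off the work surface, if the arm or the gripper's body presses on something with over 40 N, if the wrist force passes 120 N, or if a joint passes its speed limit or range.

ROBOT

A 6-joint arm with a two-finger parallel gripper is mounted at the origin on the work surface. World frame = base frame: x ahead of the robot, y to its left, z up, the work surface at z = 0. Lengths are in mm, angles in rad, forces in N, time in s.
With the tool pointing down it reaches from about 400 to 925 mm from the base axis. Payload 12.5 kg.
Tool frame: the origin (TCP) lies between the finger pads; the fingertips stand 11 mm ahead of it and the grasp point (between the pads) lies 8 mm behind it (env.tip_extent is the distance from the TCP to the fingertips, in mm); x points along the fingers, z is the direction in which the jaws open and shut, and the axes are right-handed (so a half turn about x gives the same grasp; the last joint's range is limited). The gripper opens to 95 mm and grips with 3 to 60 N. Pads are 20 mm wide; open, the fingers measure 119 mm over their backs; the gripper's body (75 mm by 180 mm) begins 59 mm behind the grasp point.
Start: joints at [1.122, 0.491, 1.559, -0, 1.092, -0.106], TCP at [210.062, 588.659, 225.661] pointing down, gripper open.
Joint ranges: [-3.1, 3.1], [-0.84, 2.19], [0.05, 2.79], [-1.13, 4.28], [0.06, 2.93], [-2.69, 2.69]. Speed limits (rad/s): [2.22, 2.22, 2.79, 3.14, 3.14, 3.14].

INTERFACE

Orientations are given as [roll, pitch, yaw] about the fixed x, y, z axes, in that order (R = Rz(yaw) Ry(pitch) Rx(roll)).
In Python, from cell import status, imaging, env gives the robot as it stands. The module is installed in compiled form; this text tells all that it offers.
- The arm moves only by the tool apply_moves, never from a script. Its argument "increments" is a list of rows, each a list of 5 numbers: the closure, from 0 (fully open) to 1 (shut), then the shift along the tool's x, y, z in mm, then the turn about the tool's x in degrees. A call has 1 to 10 rows; each row shifts and turns the commanded pose from where the row before left it, along the tool's axes as they then stand; what a row does not reach is not made up. A row lasts 1/10 s, in which the tool goes at most 50 mm and 8.59 degrees, less where a joint would pass 70% of its speed; a pose out of reach is approached as far as the arm can. A call with a gripper value outside its range is refused whole. The fingers move at their own pace and stop on an object; the grip force is fixed at half the most. Time passes only in rows, so rows that do not move let the fingers close. It gives the time, the measured TCP pose, the force and the opening at its end, in the units of the state.
- status.state(): the state, without advancing time (a new reading comes with each control period).
- imaging.read_camera(name): name is "side" or "top" or "wrist"; returns a dict with "pixels" (384x512x3 uint8, red, green, blue), "fovy" (degrees; the focal length in pixels is half the picture's height over the tangent of half this angle, whatever the lens; pixels are square), "cx", "cy" (the principal point, pixels), "distortion" ([k1, k2, p1, p2, k3] as OpenCV has them; the pictures are not rectified), "R" (3x3) and "t" (3): a world point X has camera coordinates R X + t. Camera axes: x right, y down, z forward; pixel columns grow to the right and rows downward; lengths in mm; the calibration is good to about 2 mm. A picture is of the moment at which its call begins. There is no depth.
- env.job_done(): hands the job in, once; it reports no verdict.
The state is a dict: "t": time; "joints": joint angles; "qvel": joint speeds; "tau": joint torques, N m; "eef_pos": TCP position; "tcp_rot": TCP orientation; "ft_force": force on the tool from outside, world axes, zero at the start; "moment": the same for the moment, N m; "opening": opening from 0.0 (shut) to 1.0 (fully open).
Only numpy, scipy, OpenCV 4.12 (cv2) and the standard library are available. Lean on these libraries where they do the work, as an engineer would, in place of code of your own. Each camera call takes 0.05 s, during which the arm holds its last target. There are 200 camera calls.

## Working session

There is one attempt and no reset: what is moved stays moved. The work goes in short steps, Python scripts to look and compute and a tool call to move; the robot and the scene stay as the last step left them, time stands still between calls to the robot, and variables do not carry over. Pictures are saved under pics/ and viewed, about 8 in all and at most 12, crops included, and the job is handed in when it is done.

Besides the shell and the picture viewer there is one more tool, called after "Call:" by a JSON object that holds its "api" and its "payload". apply_moves: Moves the arm, as the interface text tells. Its arguments: {"type":"object","properties":{"increments":{"type":"array"}},"required":["increments"]}

```bash
mkdir -p pics
cat > h.py <<'E'
import numpy as np, cv2
from cell import status, imaging, env
from scipy.spatial.transform import Rotation as Ro
def cam(n,f=None):
    c=imaging.read_camera(n)
    if f: cv2.imwrite('pics/'+f,c['pixels'][:,:,::-1])
    return c
def K(c):
    f=192/np.tan(np.radians(c['fovy'])/2); return np.array([[f,0,c['cx']],[0,f,c['cy']],[0,0,1.]])
def pt(c,u,v,z):
    "pixel -> world at height z"
    p=cv2.undistortPoints(np.array([[[u,v]]],float),K(c),np.array(c['distortion'],float)).ravel()
    R=np.array(c['R']);t=np.array(c['t']);o=-R.T@t;d=R.T@np.array([p[0],p[1],1])
    return o+d*(z-o[2])/d[2]
def px(c,X):
    R=np.array(c['R']);return cv2.projectPoints(np.array(X,float).reshape(-1,3),cv2.Rodrigues(R)[0],np.array(c['t'],float),K(c),np.array(c['distortion'],float))[0].reshape(-1,2)
E
python3 - <<'E'
from h import *
import pickle
d={}
for n in ('top','side','wrist'):
    d[n]=cam(n); 
    print(n,d[n]['fovy'],-np.array(d[n]['R']).T@d[n]['t'])
pickle.dump(d,open('c0.pkl','wb'))
a=d['top']['pixels'][:,:,::-1]
cv2.imwrite('pics/top0.png',cv2.resize(a,(800,600),interpolation=cv2.INTER_CUBIC))
cv2.imwrite('pics/sw0.png',np.vstack([d['side']['pixels'][:,:,::-1],]))
cv2.imwrite('pics/w0.png',d['wrist']['pixels'][:,:,::-1])
s=status.state();print(s, env.tip_extent)
E
```

```text
top 57.05950027280508 [ 417.13093405   61.13307322 1053.06780932]
side 55.416019590767654 [448.92769173 767.31095944 578.90663383]
wrist 69.18673402798109 [130.44408726 616.05687778 384.65343154]
{'t': 0.15, 'joints': array([ 1.12238787e+00,  4.91398730e-01,  1.55930562e+00,  3.51446068e-06,
        1.09165373e+00, -1.05598480e-01]), 'qvel': array([-2.95440891e-05, -3.39812102e-03, -3.00738993e-03, -6.83109426e-04,
       -1.18734189e-03, -1.96633495e-04]), 'tau': array([ 1.07115331e-03, -6.12897420e+01, -2.58273590e+01,  6.92429161e-02,
        4.74161783e-02, -6.06579329e-05]), 'eef_pos': array([209.99394409, 588.50200831, 225.21119346]), 'tcp_rot': array([ 3.03192134,  1.5700309 , -2.02327924]), 'ft_force': array([ 0.15372287, -0.74137332,  0.08166086]), 'moment': array([ 0.0076415 ,  0.03504822, -0.00082363]), 'opening': 1.0030155478965512} 11.0
```

View pics/top0.png

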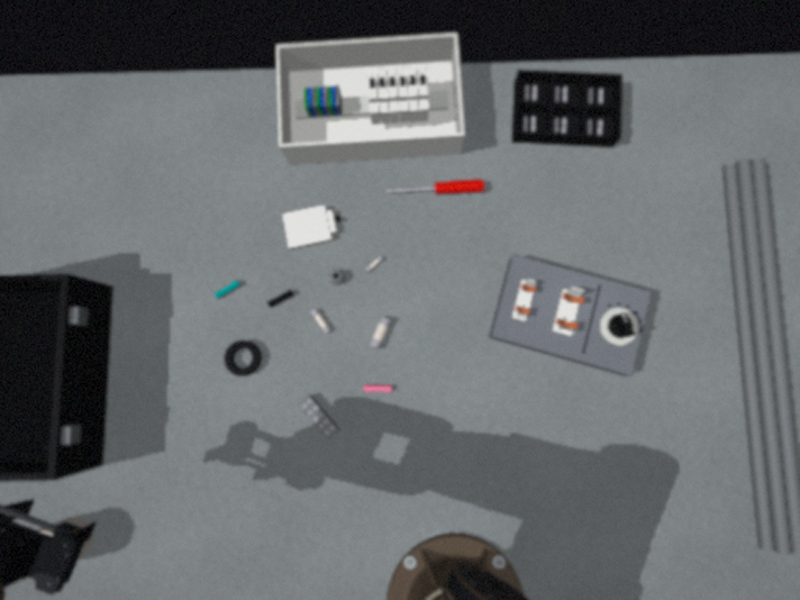

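The top view shows the large fuse at (381,331), the medium at (320,320) and the spare at (375,264). The medium cradle is around (524,300), the large one around (568,312), and the selector at (620,326). All of these are in the 800x600 scaling.

Run:
```python
from h import *
import pickle
d=pickle.load(open('c0.pkl','rb'));c=d['top'];k=.64
for n,u,v,z in [('L',381,331,11),('M',320,320,7),('S',375,264,5),('cm',524,300,69),('cl',568,312,73),('sel',620,326,80),('t1',515,257,47),('t2',657,290,47),('t3',632,375,47),('t4',491,338,47),('gland',340,276,24)]:
    print(n,pt(c,u*k,v*k,z).round())
a=c['pixels'][:,:,::-1]
w=d['wrist'];R=np.array(w['R']);T=Ro.from_euler('xyz',status.state()['tcp_rot']).as_matrix();print(T.round(3));print((R@T).round(3), T.T@(-R.T@w['t']-status.state()['eef_pos']))
cv2.imwrite('pics/z0.png',np.hstack([cv2.resize(a[150:270,170:290],(400,400),interpolation=cv2.INTER_CUBIC),cv2.resize(a[150:270,305:425],(400,400),interpolation=cv2.INTER_CUBIC)]))
```

```text
L [491. 126.  11.]
M [514. 242.   7.]
S [621. 136.   5.]
cm [ 538. -134.   69.]
cl [ 514. -210.   73.]
sel [ 488. -297.   80.]
t1 [ 621. -126.   47.]
t2 [ 554. -379.   47.]
t3 [ 402. -324.   47.]
t4 [472. -76.  47.]
gland [595. 202.  24.]
[[-0.    -0.942  0.336]
 [-0.001  0.336  0.942]
 [-1.     0.    -0.001]]
[[-0.    -0.     1.   ]
 [-0.291 -0.957 -0.   ]
 [ 0.957 -0.291  0.   ]] [-159.43453913   84.19666635   -0.90936681]
```

View pics/z0.png

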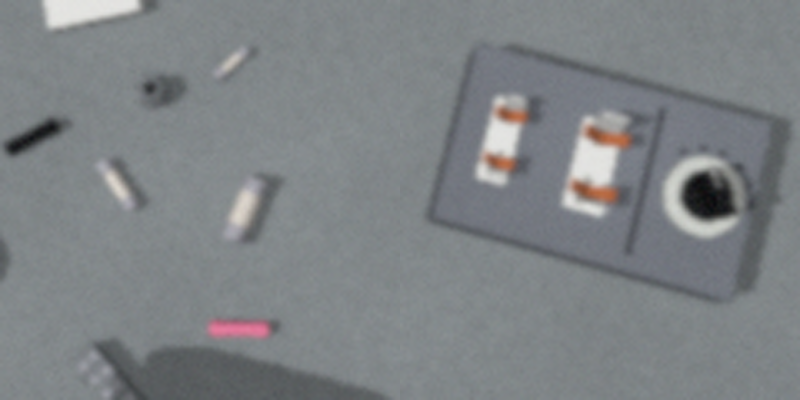

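Call:
{"api": "apply_moves", "payload": {"increments": [[0,0,-40,-29,0],[0,0,-40,-29,0],[0,0,-40,-29,0],[0,0,-40,-29,0],[0,0,-40,-29,0],[0,5,-40,-29,0],[0,5,-40,-29,0],[0,10,-38,-27,0],[0,10,-38,-27,0],[0,10,-38,-27,0]]}}

```text
t: 1.15
eef_pos: [486.5, 186.9, 185.3]
tcp_rot: [-0.589, 1.571, 0.639]
ft_force: [0.8, 0.7, 0.0]
opening: 0.995
```

Call:
{"api": "apply_moves", "payload": {"increments": [[0,15,0,0,0],[0,0,0,0,0],[0,0,0,0,0]]}}

```text
t: 1.45
eef_pos: [485.4, 189.0, 170.7]
tcp_rot: [1.94, 1.57, -3.115]
ft_force: [-0.3, -0.5, 0.4]
opening: 0.997
```

Run:
```python
from h import *
import pickle
w=cam('wrist');pickle.dump(w,open('w1.pkl','wb'));s=status.state();print(s['t'],s['eef_pos'],s['tcp_rot'])
cv2.imwrite('pics/w1.png',cv2.resize(w['pixels'][:,:,::-1],(800,600),interpolation=cv2.INTER_CUBIC))
```

```text
1.5 [485.44985239 189.38886539 171.10328135] [-0.4439515   1.57052706  0.78494616]
```

View pics/w1.png

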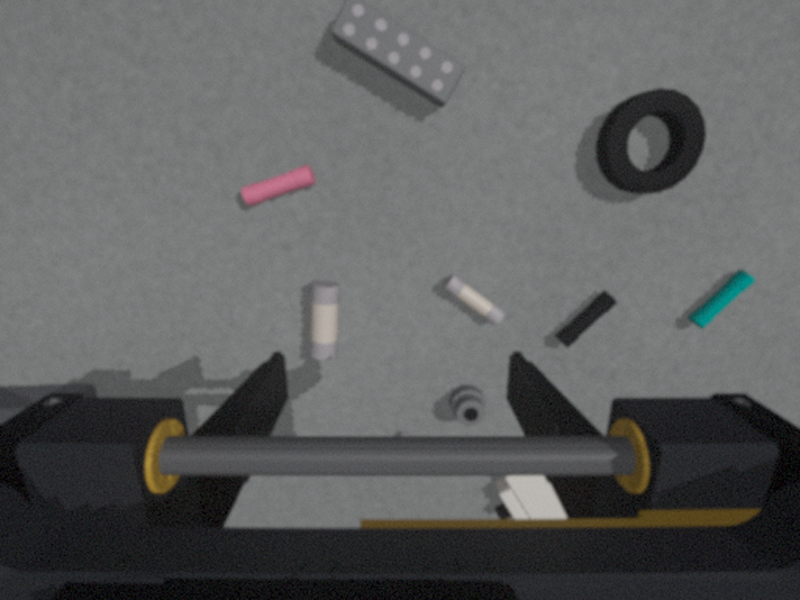

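The wrist view shows the large fuse at (323,320), the medium at (475,300), the gland at (467,402), and the decoys in pink, black and turquoise.

```bash
cat >> h.py <<'E'
def fuse(c,u,v,z,r=40):
    "white body near scaled pixel (u,v): centre, axis angle deg"
    p=c['pixels'].astype(int);m=((p[:,:,0]-p[:,:,2]>14)&(p[:,:,0]>140)).astype(np.uint8)
    n,l,st,ce=cv2.connectedComponentsWithStats(m)
    i=min(range(1,n),key=lambda i:np.hypot(*(ce[i]-[u*.64,v*.64]))+(1e3 if st[i,4]<40 else 0))
    ys,xs=np.nonzero(l==i);W=np.array([pt(c,x,y,z)[:2] for x,y in zip(xs,ys)])
    e,V=np.linalg.eigh(np.cov(W.T));a=np.degrees(np.arctan2(V[1,1],V[0,1]))%180
    return W.mean(0).round(1),round(a,1),st[i],(np.sqrt(e*12)).round(1)
def phi(): 
    z=Ro.from_euler('xyz',status.state()['tcp_rot']).as_matrix()[:,2];return np.degrees(np.arctan2(z[1],z[0]))
def delta(target):
    s=status.state();T=Ro.from_euler('xyz',s['tcp_rot']).as_matrix();return (T.T@(np.array(target)-s['eef_pos'])).round(1)
E
python3 - <<'E'
from h import *
import pickle
w=pickle.load(open('w1.pkl','rb'))
print(fuse(w,323,320,11),fuse(w,475,300,7),phi())
k=.64
for n,p,q,z in [('L',(325,287),(321,356),11),('M',(452,283),(499,317),7)]:
    a,b=pt(w,p[0]*k,p[1]*k,z),pt(w,q[0]*k,q[1]*k,z);print(n,(a+b)/2,np.linalg.norm(a-b),np.degrees(np.arctan2(*(a-b)[1::-1])))
print('gland',pt(w,467*k,402*k,20))
E
```

```text
(array([491.3, 127.4]), np.float64(153.0), array([201, 196,  14,  23, 188], dtype=int32), array([14.2, 28.3])) (array([512.7, 243.2]), np.float64(36.0), array([295, 184,  20,  16,  78], dtype=int32), array([ 9.7, 23.7])) 70.41064993763304
L [489.44581178 126.07533546  11.        ] 56.79848436578359 154.39272527890768
M [513.52644181 243.16811135   7.        ] 46.677416479708555 -145.5056466351763
gland [588.03355177 211.27940797  20.        ]
```

Call:
{"api": "apply_moves", "payload": {"increments": [[0.5,0,0,0,6.9],[0.5,0,-16,-26.8,0],[0.5,0,-16.3,-26.8,0],[0.5,45,0,0,0],[0.5,45,0,0,0],[0.5,40,0,0,0],[0.5,0,0,0,0],[0.5,0,0,0,0]]}}

```text
t: 2.3
eef_pos: [490.8, 127.1, 41.6]
tcp_rot: [1.82, 1.571, 2.929]
ft_force: [-0.0, -0.3, 0.0]
opening: 0.507
```

Run:
```python
from h import *
import pickle
w=cam('wrist');s=status.state();print(s['t'],s['eef_pos'],phi(),s['opening'])
print(fuse(w,400,450,11))
print(px(w,[490.5,127,11])/.64,delta([490.5,127,13]))
cv2.imwrite('pics/w2.png',cv2.resize(w['pixels'][:,:,::-1],(800,600),interpolation=cv2.INTER_CUBIC))
```

```text
2.35 [491.34085145 127.0893682   42.42669858] 63.52446290446548 0.503094952627787
(array([489.4, 128.3]), np.float64(143.2), array([244, 212,  24,  38, 464], dtype=int32), array([14.3, 25. ]))
[[398.15757429 359.91771318]] [29.4  0.8 -0.5]
```

View pics/w2.png

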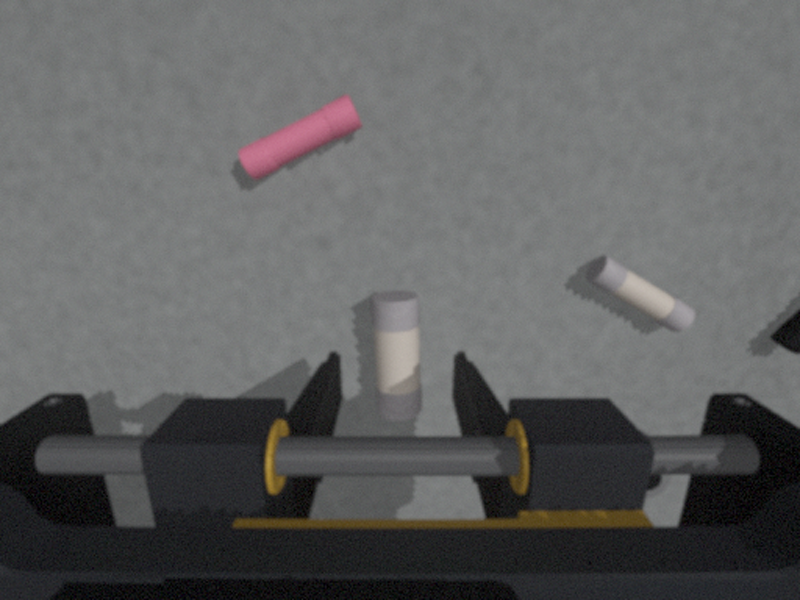

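Large fuse is centred between the fingers at (397,357) and aligned. I'll descend and grip.

Call:
{"api": "apply_moves", "payload": {"increments": [[0.5,15,0.8,-0.5,0],[0.5,14,0,0,0],[0.5,0,0,0,0],[0.8,0,0,0,0],[0.9,0,0,0,0],[0.9,0,0,0,0],[0.9,0,0,0,0],[0.9,0,0,0,0]]}}

```text
t: 3.15
eef_pos: [490.0, 126.4, 12.2]
tcp_rot: [-0.853, 1.57, 0.254]
ft_force: [-1.2, 0.8, 7.0]
opening: 0.219
```

Call:
{"api": "apply_moves", "payload": {"increments": [[0.9,-40,0,0,0],[0.9,-50,0,0,0],[0.9,-50,0,0,0],[0.9,0,0,0,-8],[0.9,0,0,0,-3]]}}

```text
t: 3.65
eef_pos: [490.0, 126.3, 153.3]
tcp_rot: [-1.17, 1.568, 0.135]
ft_force: [0.0, 0.3, -0.8]
opening: 0.224
```

Call:
{"api": "apply_moves", "payload": {"increments": [[0.9,0,-26.5,-39.5,0],[0.9,0,-26.5,-39.5,0],[0.9,0,-26.5,-39.5,0],[0.9,0,-26.5,-39.5,0],[0.9,0,-26.5,-39.5,0],[0.9,0,-26.5,-39.5,0],[0.9,0,-26.5,-39.5,0],[0.9,0,0,0,0],[0.9,0,0,0,0],[0.9,0,0,0,0]]}}

```text
t: 4.65
eef_pos: [593.8, -189.0, 151.4]
tcp_rot: [1.236, 1.57, 2.536]
ft_force: [0.1, -1.1, -0.3]
opening: 0.224
```

Run:
```python
from h import *
import pickle
w=cam('wrist');s=status.state();print(s['t'],s['eef_pos'],phi(),s['opening'])
pickle.dump((w,s),open('w3.pkl','wb'))
cv2.imwrite('pics/w3.png',cv2.resize(w['pixels'][:,:,::-1],(800,600),interpolation=cv2.INTER_CUBIC))
```

```text
4.7 [ 593.95560441 -188.68559568  151.57255296] 74.51506637524874 0.2268941770995189
```

View pics/w3.png

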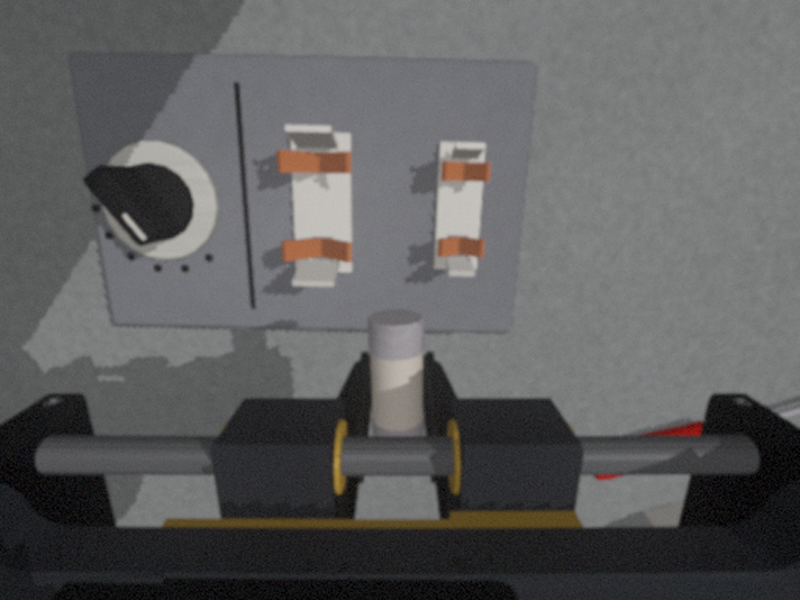

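The view shows tester corners at (70,54), (536,63), (511,331) and (113,325). Large saddles are at (315,161) and (317,250), medium at (466,171) and (461,247), the selector disc at (161,200), and the held fuse end near (397,320).

Run:
```python
from h import *
import pickle
from scipy.optimize import least_squares
w,s=pickle.load(open('w3.pkl','rb'));k=.64
P=[(-80,-130,47),(-80,130,47),(80,130,47),(80,-130,47)]
U=np.array([(70,54),(536,63),(511,331),(113,325),(315,161),(317,250),(466,171),(461,247),(161,200)])*k
def W(p,h1=None,h2=None):
    Q=P+[(-p[3],10,74),(p[3],10,74),(-p[4],90,70),(p[4],90,70),(0,-85,61)]
    return Ro.from_euler('z',p[2]).apply(Q)+[p[0],p[1],p[5]]
f=lambda p:np.r_[(px(w,W(p))-U).ravel(),p[5]/2]
r=least_squares(f,[510,-210,-.27,22,20,0],loss='soft_l1');p=r.x
print(p.round(3),np.degrees(p[2]));print((px(w,W(p))-U).round(1).tolist())
np.save('tester.npy',p)
for n,q in [('L',(0,10,73)),('M',(0,90,69)),('S',(0,-85,77))]: print(n,Ro.from_euler('z',p[2]).apply(q)+[p[0],p[1],0])
T=Ro.from_euler('xyz',s['tcp_rot']).as_matrix()
for xx in (1,2,3): print(xx,[(y,(px(w,s['eef_pos']+T@np.array([a,y,0]))/k).round().tolist()) for y in (29,) for a in (xx-11,xx,xx+11)])
a=w['pixels'][:,:,::-1]
cv2.imwrite('pics/z3.png',np.hstack([cv2.resize(a[190:290,205:305],(400,400),interpolation=cv2.INTER_CUBIC),cv2.resize(a[80:180,45:145],(400,400),interpolation=cv2.INTER_CUBIC)]))
```

```text
[ 5.13921e+02 -2.22826e+02 -2.92000e-01  2.36910e+01  2.06280e+01
 -4.97000e+00] -16.738533325903365
[[0.0, -0.8], [0.9, -0.9], [-0.5, 0.9], [1.7, -0.2], [0.3, 0.2], [0.7, 0.2], [-0.6, -0.1], [-0.5, -0.2], [-3.5, 1.6]]
L [ 516.80147842 -213.24994039   73.        ]
M [ 539.84184821 -136.63961889   69.        ]
S [ 489.44103929 -304.22469717   77.        ]
1 [(29, [[399.0, 333.0]]), (29, [[399.0, 323.0]]), (29, [[399.0, 315.0]])]
2 [(29, [[399.0, 332.0]]), (29, [[399.0, 322.0]]), (29, [[399.0, 314.0]])]
3 [(29, [[399.0, 331.0]]), (29, [[399.0, 322.0]]), (29, [[399.0, 313.0]])]
```

View pics/z3.png

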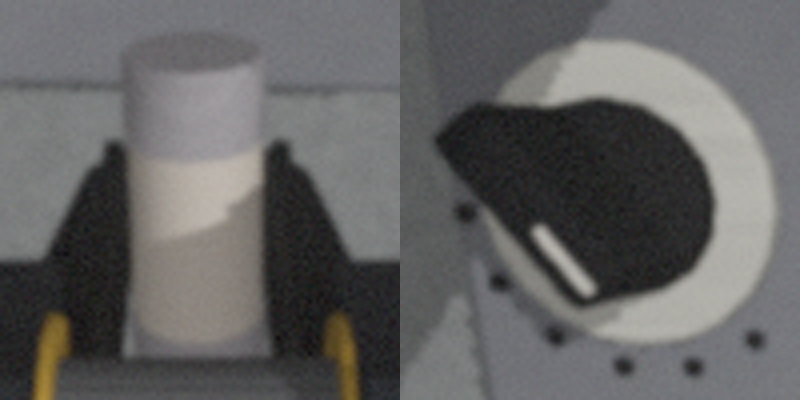

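The zoom shows the held fuse's end-face ellipse at crop (193,52), which is raw (253.3,203). The white plate is larger than the 44 mm disc, so it lies on the tester top. The black disc is centred near crop (617,198).

```bash
cat > fit.py <<'E'
from h import *
import pickle
from scipy.optimize import least_squares
w,s=pickle.load(open('w3.pkl','rb'));k=.64
P=[(-80,-130,47),(-80,130,47),(80,130,47),(80,-130,47)]
U=np.array([(70,54),(536,63),(511,331),(113,325),(315,161),(317,250),(466,171),(461,247),(162,199),(155.2,202.3)])*k
def W(p):
    Q=P+[(-p[3],10,74),(p[3],10,74),(-p[4],90,70),(p[4],90,70),(0,-85,48),(0,-85,61)]
    return Ro.from_euler('z',p[2]).apply(Q)+[p[0],p[1],p[5]]
f=lambda p:np.r_[(px(w,W(p))-U).ravel(),p[5]/2]
r=least_squares(f,[510,-210,-.27,22,20,0],loss='soft_l1');p=r.x
np.save('tester.npy',p)
seat=lambda q:Ro.from_euler('z',p[2]).apply(q)+[p[0],p[1],0]
T=Ro.from_euler('xyz',s['tcp_rot']).as_matrix()
e=pt(w,253.3,203,s['eef_pos'][2]-1.2); off=T.T@(e-s['eef_pos'])
E
python3 - <<'E'
from fit import *
print(p.round(3),np.degrees(p[2]));print((px(w,W(p))-U).round(1).tolist())
for n,q in [('L',(0,10,73)),('M',(0,90,69)),('S',(0,-85,77))]: print(n,seat(q).round(1))
print('end in tool',off)
bar=[];a0=.63
for z in (91,): 
  for l in (-21,21):
    for t in (-7,7): bar.append((l*np.cos(a0)-t*np.sin(a0),-85+l*np.sin(a0)+t*np.cos(a0),z))
B=px(w,[seat(b)*[1,1,0]+[0,0,b[2]+p[5]] for b in bar]);print('bar crop',((B-[45,80])*4+[400,0]).round().tolist())
E
```

```text
[ 5.13812e+02 -2.22972e+02 -2.93000e-01  2.36180e+01  2.05730e+01
 -4.24300e+00] -16.783552564766385
[[-0.7, -1.2], [1.0, -1.1], [-0.5, 1.2], [1.0, -0.1], [-0.1, 0.2], [0.4, 0.2], [-0.7, -0.1], [-0.6, -0.1], [2.5, 1.3], [-0.4, 0.0]]
L [ 516.7 -213.4   73. ]
M [ 539.8 -136.8   69. ]
S [ 489.3 -304.4   77. ]
end in tool [ 1.22171664 31.42231363 -1.29865359]
bar crop [[434.0, 138.0], [484.0, 95.0], [584.0, 314.0], [634.0, 274.0]]
```

Call:
{"api": "apply_moves", "payload": {"increments": [[0.9,0,0,0,1.3],[0.9,0,33,-22.3,0],[0.9,0,32.9,-22.3,0],[0.9,20,0,0,0],[0.9,20,0,0,0],[0.9,0,0,0,0],[0.9,0,0,0,0]]}}

```text
t: 5.4
eef_pos: [518.5, -212.9, 112.0]
tcp_rot: [1.011, 1.571, 2.288]
ft_force: [0.9, 0.4, -0.4]
opening: 0.226
```

Run:
```python
from h import *
import pickle
w=cam('wrist');s=status.state();print(s['t'],s['eef_pos'],phi(),delta([518,-212.4,76]),s['ft_force'])
cv2.imwrite('pics/w4.png',cv2.resize(w['pixels'][60:300,130:370,::-1],(600,600),interpolation=cv2.INTER_CUBIC))
```

```text
5.45 [ 518.82606218 -213.0608462   112.38998973] 73.18585362724363 [36.4  1.   0.4] [ 0.143447   -0.00270019 -1.22564612]
```

View pics/w4.png

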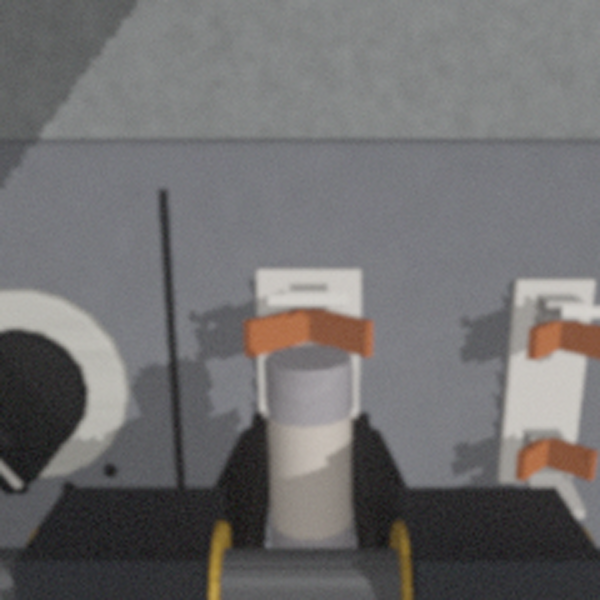

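Laterally, the saddle V is centred at column 309 and the fuse at 309.5, so they line up. I'll lower it.

Call:
{"api": "apply_moves", "payload": {"increments": [[0.9,15,1,0.4,0],[0.9,12,0,0,0],[0.9,4,0,0,0],[0.9,3,0,0,0],[0.9,2,0,0,0],[0.9,0,0,0,0],[0.9,0,0,0,0]]}}

```text
t: 6.15
eef_pos: [517.6, -212.8, 75.9]
tcp_rot: [-1.581, 1.57, -0.304]
ft_force: [-0.5, -0.3, -0.2]
opening: 0.229
```

Call:
{"api": "apply_moves", "payload": {"increments": [[0.9,1,0,0,0],[0.9,0.7,0,0,0],[0.9,0,0,0,0]]}}

```text
t: 6.45
eef_pos: [517.7, -213.0, 74.5]
tcp_rot: [-1.85, 1.57, -0.573]
ft_force: [-1.5, 0.1, 5.8]
opening: 0.222
```

Contact came at TCP 74.5 against an expected 74.2, so it is seated. I'll release and rise.

Call:
{"api": "apply_moves", "payload": {"increments": [[0.9,0.3,0,0,0],[0.6,0,0,0,0],[0.5,0,0,0,0],[0.5,0,0,0,0],[0.5,-20,0,0,0],[0.5,-40,0,0,0],[0.5,-40,0,0,0],[0.5,0,0,0,0],[0.5,0,0,0,0]]}}

```text
t: 7.35
eef_pos: [517.5, -212.7, 174.0]
tcp_rot: [-1.708, 1.569, -0.431]
ft_force: [-0.2, -0.4, -0.8]
opening: 0.5
```

Run:
```python
from fit import *
w=cam('wrist');s=status.state();print(s['t'],s['eef_pos'],phi(),s['opening'])
cv2.imwrite('pics/w5.png',cv2.resize(w['pixels'][100:340,130:370,::-1],(600,600),interpolation=cv2.INTER_CUBIC))
```

```text
7.4 [ 517.15860988 -212.54712297  173.01780845] 73.15958948455574 0.4994629755339087
```

View pics/w5.png

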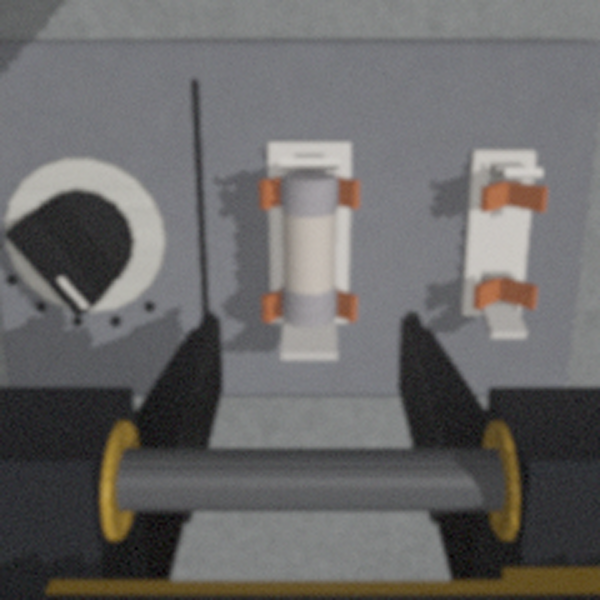

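The large fuse lies down in its cradle, at about (310,245) with its caps inside both saddles. Next is the medium fuse.

Call:
{"api": "apply_moves", "payload": {"increments": [[0.5,0,13.5,43.5,0],[0.5,0,13.5,43.5,0],[0.5,0,13.5,43.5,0],[0.5,0,13.5,43.5,0],[0.5,0,13.5,43.5,0],[0.5,0,13.5,43.5,0],[0.5,0,13.5,43.5,0],[0.5,0,13.5,43.5,0],[0.5,0,13.5,43.5,0],[0.5,0,13.5,43.5,0]]}}

```text
t: 8.4
eef_pos: [513.4, 244.5, 171.9]
tcp_rot: [2.173, 1.568, -2.833]
ft_force: [-0.4, -0.4, 0.0]
opening: 0.5
```

Call:
{"api": "apply_moves", "payload": {"increments": [[0.5,0,0,0,-8],[0.5,0,0,0,-8],[0.5,0,0,0,-8],[0.5,0,0,0,-8],[0.5,0,0,0,-8],[0.5,0,0,0,-8],[0.5,0,0,0,-4.8],[0.5,43,0,0,0],[0.5,43,0,0,0],[0.5,40,0,0,0]]}}

```text
t: 9.4
eef_pos: [513.3, 242.4, 44.7]
tcp_rot: [1.241, 1.569, -2.844]
ft_force: [0.4, 0.2, -0.5]
opening: 0.502
```

Call:
{"api": "apply_moves", "payload": {"increments": [[0.5,0,0,0,0],[0.5,0,0,0,0]]}}

```text
t: 9.6
eef_pos: [513.9, 242.6, 47.0]
tcp_rot: [1.244, 1.568, -2.841]
ft_force: [0.0, -0.1, -0.5]
opening: 0.502
```

Run:
```python
from h import *
w=cam('wrist');s=status.state();print(s['t'],s['eef_pos'],phi(),s['opening'])
print(fuse(w,398,360,2.8),px(w,[513,243.2,3])/.64)
cv2.imwrite('pics/w6.png',cv2.resize(w['pixels'][130:330,140:380,::-1],(720,600),interpolation=cv2.INTER_CUBIC))
```

```text
9.65 [514.59692831 242.83348382  48.32754015] 125.9616197515765 0.5009213654899045
(array([520.3, 247.7]), np.float64(51.0), array([246, 223,  14,  20, 142], dtype=int32), array([ 9.5, 15.1])) [[396.8658214  348.97059042]]
```

View pics/w6.png

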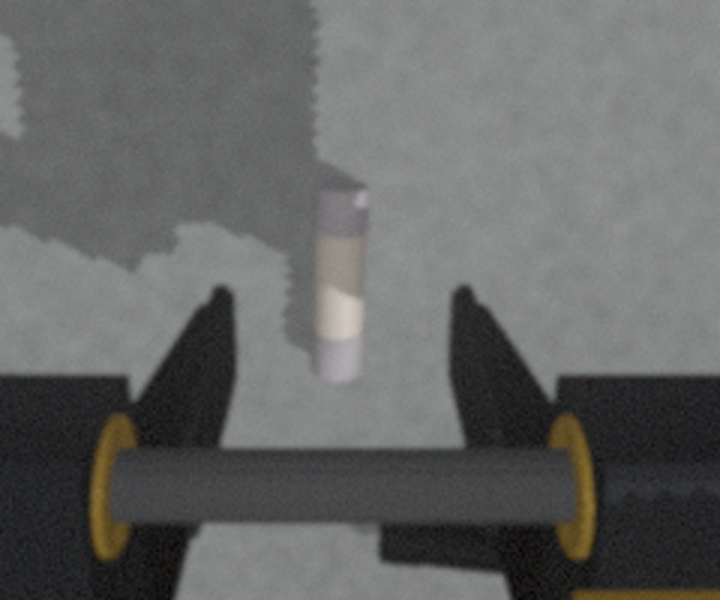

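The medium fuse spans (343,187) to (338,378) in the crop, nearly parallel to the fingers and a bit toward +y.

Run:
```python
from h import *
w=cam('wrist');s=status.state();T=Ro.from_euler('xyz',s['tcp_rot']).as_matrix();print(s['eef_pos'])
f=lambda x,y,z:T.T@(pt(w,140+x/3,130+y/3,z-4.2)-s['eef_pos'])
a,b=f(343,187,1),f(338,378,13);print(a,b,(a+b)/2,np.linalg.norm((a-b)[1:]))
c,d=f(341,235,7+5),f(339,340,7+6);print(c,d,(c+d)/2)
```

```text
[514.9501702  242.98404015  49.04104088]
[52.20054688 23.94476733  1.38254749] [ 4.02838812e+01 -2.56333539e+01  1.71472313e-02] [46.24221402 -0.84429327  0.69984736] 49.596919449952765
[41.21665625 14.42634449  0.83794387] [ 40.26509114 -14.44976789   0.29727856] [ 4.07408737e+01 -1.17117013e-02  5.67611213e-01]
```

Call:
{"api": "apply_moves", "payload": {"increments": [[0.5,0,-0.5,1.9,0],[0.5,0,0,0,1.5],[0.5,18,0,0,0],[0.5,16,0,0,0],[0.5,0,0,0,0],[0.5,0,0,0,0]]}}

```text
t: 10.3
eef_pos: [513.8, 244.7, 14.3]
tcp_rot: [-1.724, 1.57, 0.448]
ft_force: [-0.3, 0.6, -0.6]
opening: 0.5
```

Call:
{"api": "apply_moves", "payload": {"increments": [[0.5,1.3,0,0,0],[0.75,0,0,0,0],[0.95,0,0,0,0],[0.95,0,0,0,0],[0.95,0,0,0,0],[0.95,0,0,0,0],[0.95,0,0,0,0]]}}

```text
t: 11.0
eef_pos: [513.6, 244.6, 12.4]
tcp_rot: [-1.42, 1.571, 0.752]
ft_force: [-0.0, -0.1, 1.7]
opening: 0.139
```

Call:
{"api": "apply_moves", "payload": {"increments": [[0.95,-40,0,0,0],[0.95,-50,0,0,0],[0.95,-50,0,0,0],[0.95,0,0,0,8],[0.95,0,0,0,8],[0.95,0,0,0,8],[0.95,0,0,0,8],[0.95,0,0,0,8],[0.95,0,0,0,8],[0.95,0,0,0,3.3]]}}

```text
t: 12.0
eef_pos: [513.5, 244.5, 152.3]
tcp_rot: [1.717, 1.571, 2.989]
ft_force: [-0.1, -0.3, -0.6]
opening: 0.135
```

Run:
```python
from h import *
s=status.state();print(s['t'],s['eef_pos'],phi(),s['opening'],delta([600,-130,150]),s['joints'])
```

```text
12.0 [513.47375951 244.54512201 152.27111648] 72.86075966554971 0.13535863956698518 [   2.2 -193.1 -332.4] [ 3.28296900e-01  4.97354096e-01  1.77880546e+00  1.23957230e-04
  8.65613931e-01 -9.43443603e-01]
```

Call:
{"api": "apply_moves", "payload": {"increments": [[0.95,0,-17.1,-44.5,0],[0.95,0,-17.1,-44.5,0],[0.95,0,-17.1,-44.5,0],[0.95,0,-17.1,-44.5,0],[0.95,0,-17.1,-44.5,0],[0.95,0,-17.1,-44.5,0],[0.95,0,-17.1,-44.5,0],[0.95,0,-16.8,-44.1,0],[0.95,20,0,0,0],[0.95,20,0,0,0]]}}

```text
t: 13.0
eef_pos: [541.2, -137.1, 112.0]
tcp_rot: [-1.559, 1.57, -0.285]
ft_force: [0.3, -0.9, -0.6]
opening: 0.139
```

Call:
{"api": "apply_moves", "payload": {"increments": [[0.95,0,0,0,0],[0.95,0,0,0,0],[0.95,0,0,0,0]]}}

```text
t: 13.3
eef_pos: [541.7, -135.2, 113.2]
tcp_rot: [-1.568, 1.57, -0.291]
ft_force: [1.2, -0.1, 0.7]
opening: 0.136
```

Run:
```python
from h import *
import pickle
w=cam('wrist');s=status.state();print(s['t'],s['eef_pos'],phi(),delta([540.2,-135.6,75]));pickle.dump((w,s),open('w7.pkl','wb'))
p=np.load('tester.npy');seat=lambda q:Ro.from_euler('z',p[2]).apply(q)+[p[0],p[1],p[5]]
q=lambda X:((px(w,X)-[196,120])*5).round().tolist()
T=Ro.from_euler('xyz',s['tcp_rot']).as_matrix()
print('saddle',q([seat((-p[4],90,70)),seat((-36.5,90,52))]),'end',q([s['eef_pos']+T@[5.4+4.2+a,25.5,-1.3] for a in(-7,0,7)]))
cv2.imwrite('pics/w7.png',cv2.resize(w['pixels'][120:240,196:316,::-1],(600,600),interpolation=cv2.INTER_CUBIC))
```

```text
13.35 [ 541.65542646 -135.14122335  113.29415865] 73.19373609188014 [38.3  1.3 -0.9]
saddle [[280.0, 379.0], [280.0, 255.0]] end [[285.0, 456.0], [285.0, 438.0], [285.0, 420.0]]
```

View pics/w7.png

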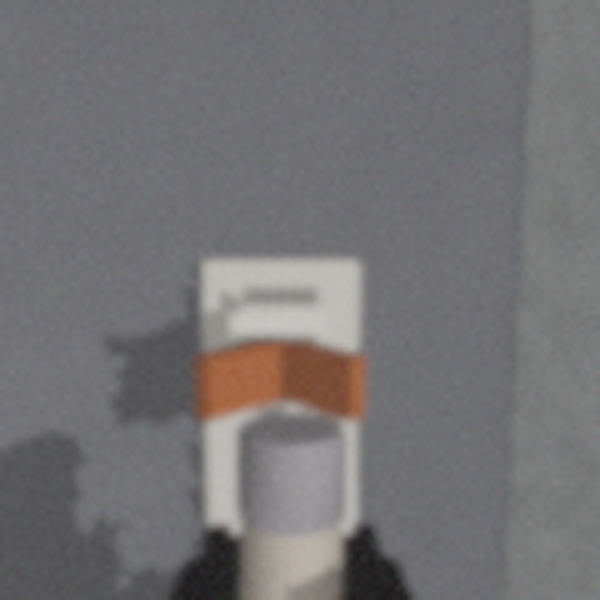

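The end cap is centred at (291,429) and the saddle V at column 281, so the fuse needs to shift about 1.5 mm in −z. The axial error is small.

Call:
{"api": "apply_moves", "payload": {"increments": [[0.95,0,-0.5,-1.5,0],[0.95,15,0,0,0],[0.95,12,0,0,0],[0.95,5,0,0,0],[0.95,3,0,0,0],[0.95,2,0,0,0],[0.95,0,0,0,0],[0.95,0,0,0,0]]}}

```text
t: 14.15
eef_pos: [541.4, -136.9, 75.6]
tcp_rot: [-1.376, 1.57, -0.099]
ft_force: [0.3, 0.3, -0.4]
opening: 0.141
```

Call:
{"api": "apply_moves", "payload": {"increments": [[0.95,0.7,0,0,0],[0.95,0.7,0,0,0],[0.95,0,0,0,0],[0.95,0,0,0,0]]}}

```text
t: 14.55
eef_pos: [541.4, -136.9, 74.3]
tcp_rot: [-1.427, 1.57, -0.15]
ft_force: [-0.2, 1.5, 4.6]
opening: 0.141
```

Call:
{"api": "apply_moves", "payload": {"increments": [[0.7,0,0,0,0],[0.5,0,0,0,0],[0.5,0,0,0,0],[0.5,0,0,0,0],[0.5,-20,0,0,0],[0.5,-40,0,0,0],[0.5,-40,0,0,0],[0.5,0,-20,-40,0],[0.5,0,-20,-40,0],[0.5,0,0,0,0]]}}

```text
t: 15.55
eef_pos: [557.0, -229.3, 174.0]
tcp_rot: [-1.999, 1.569, -0.725]
ft_force: [-0.2, -0.0, 0.1]
opening: 0.502
```

Run:
```python
from h import *
import pickle
w=cam('wrist');s=status.state();print(s['t'],s['eef_pos'],phi(),s['opening'],delta([489.7,-303.2,130]))
pickle.dump((w,s),open('w8.pkl','wb'))
p=np.load('tester.npy');seat=lambda q:Ro.from_euler('z',p[2]).apply(q)+[p[0],p[1],p[5]]
q=lambda X:((px(w,X)-[40,60])*2).round().tolist()
a0=.63
print('bar',q([seat((l*np.cos(a0)-t*np.sin(a0),-85+l*np.sin(a0)+t*np.cos(a0),91)) for l in(-21,21) for t in(-7,7)]))
cv2.imwrite('pics/w8.png',cv2.resize(w['pixels'][60:300,40:400,::-1],(720,480),interpolation=cv2.INTER_CUBIC))
```

```text
15.6 [ 556.30800189 -227.07013225  173.59967772] 73.00249908560093 0.5003942007908257 [ 43.6  41.4 -92.3]
bar [[180.0, 172.0], [204.0, 153.0], [244.0, 247.0], [267.0, 229.0]]
```

View pics/w8.png

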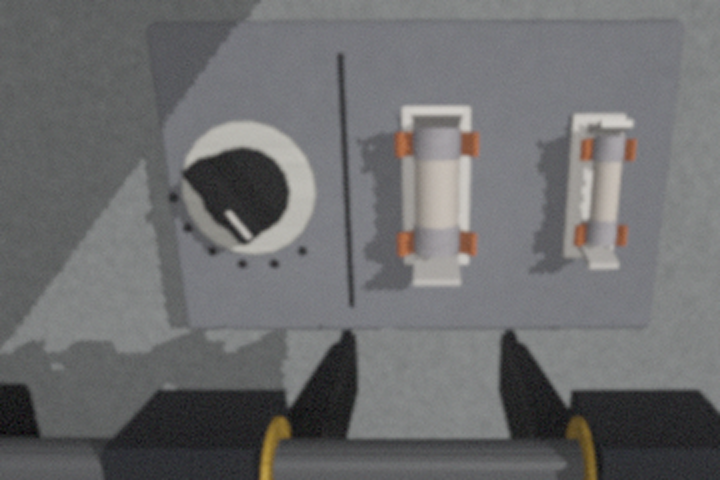

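Both fuses are seated with their caps in the saddles: large around (437,187), medium around (605,190). The selector bar runs from about (193,163) to (250,238), matching the prediction.

Call:
{"api": "apply_moves", "payload": {"increments": [[0.5,0,13.8,-30.8,0],[0.5,0,13.8,-30.8,0],[0.5,0,13.8,-30.7,0],[0.5,0,0,0,-8],[0.5,0,0,0,-8],[0.5,0,0,0,-8],[0.5,0,0,0,-8],[0.5,0,0,0,-4.3],[0.5,20,0,0,0],[0.5,20,0,0,0]]}}

```text
t: 16.6
eef_pos: [490.1, -300.4, 133.7]
tcp_rot: [-2.245, 1.57, -0.334]
ft_force: [0.5, -0.3, -0.5]
opening: 0.5
```

Call:
{"api": "apply_moves", "payload": {"increments": [[0.5,0,0,0,0],[0.5,0,0,0,0]]}}

```text
t: 16.8
eef_pos: [490.1, -300.8, 134.1]
tcp_rot: [0.398, 1.57, 2.309]
ft_force: [-0.1, 0.3, 1.4]
opening: 0.498
```

Run:
```python
from h import *
w=cam('wrist');s=status.state();print(s['t'],s['eef_pos'],phi(),delta([489.7,-303.2,77]),s['joints'][5],s['moment'])
cv2.imwrite('pics/w9.png',cv2.resize(w['pixels'][130:290,136:376,::-1],(720,480),interpolation=cv2.INTER_CUBIC))
```

```text
16.85 [ 490.31714132 -301.09855688  134.57827974] 109.48458947480883 [57.6  1.3 -1.8] -2.5765593067589094 [-0.00976192  0.01826301 -0.00919759]
```

View pics/w9.png

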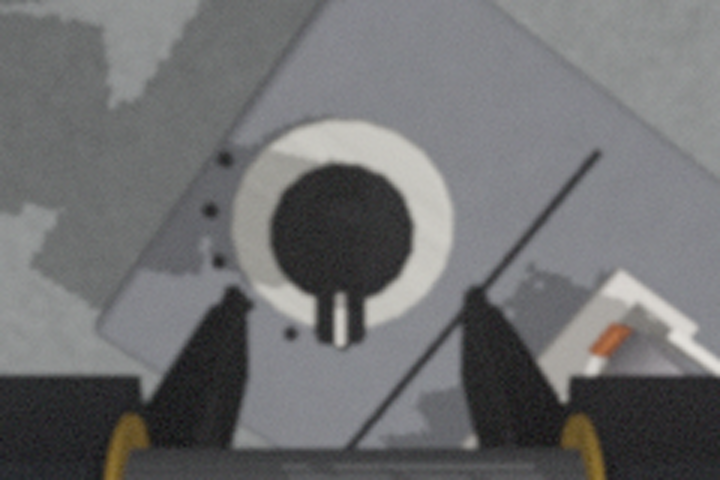

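The bar is parallel to the fingers, upright at column 341. The fingertips' midpoint is at 356, so a lateral shift is needed.

Run:
```python
from h import *
w=cam('wrist');s=status.state();T=Ro.from_euler('xyz',s['tcp_rot']).as_matrix();print(w['cx'],w['cy'],s['eef_pos'])
f=lambda x,y,z:T.T@(pt(w,136+x/3,130+y/3,z-4.2)-s['eef_pos'])
print('bar near end',f(341,346,91),f(341,300,91),'disc',f(341.5,232,61),'tips',f(356,292,s['eef_pos'][2]-11))
print(delta([489.7,-303.2,77]))
```

```text
253.79062798144568 196.671310897564 [ 490.35667035 -301.28107743  134.80182376]
bar near end [ 48.01705188 -20.56737396  -2.816081  ] [48.00835898 -6.86894016 -2.75199858] disc [78.00285585  2.10626274 -2.93387219] tips [15.19310275  9.53572247  1.12380034]
[57.8  1.3 -1.5]
```

Call:
{"api": "apply_moves", "payload": {"increments": [[0.5,20,1.3,-1.6,0],[0.5,20,0,0,0],[0.5,17,0,0,0],[0.5,0,0,0,0],[0.75,0,0,0,0],[0.95,0,0,0,0],[0.95,0,0,0,0],[0.95,0,0,0,0],[0.95,0,0,0,0]]}}

```text
t: 17.8
eef_pos: [490.0, -304.6, 77.6]
tcp_rot: [-2.78, 1.567, -0.869]
ft_force: [-4.3, -6.3, -7.3]
opening: 0.144
```

```bash
cat > q.py <<'E'
from h import *
s=status.state();T=Ro.from_euler('xyz',s['tcp_rot']).as_matrix()
print(s['t'],s['eef_pos'].round(1),'phi',round(phi(),2),'f_tool',(T.T@s['ft_force']).round(2),'m_tool',(T.T@s['moment']).round(3),s['opening'].round(3))
E
python3 q.py
```

```text
Traceback (most recent call last):
  File "q.py", line 3, in <module>
    print(s['t'],s['eef_pos'].round(1),'phi',round(phi(),2),'f_tool',(T.T@s['ft_force']).round(2),'m_tool',(T.T@s['moment']).round(3),s['opening'].round(3))
                                                                                                                                      ^^^^^^^^^^^^^^^^^^
AttributeError: 'float' object has no attribute 'round'
```

```bash
sed -i "s/s\['opening'\].round(3)/round(s['opening'],3)/" q.py; python3 q.py
```

```text
17.8 [ 490.  -304.6   77.6] phi 109.48 f_tool [ 7.31  6.12 -4.46] m_tool [0.204 0.258 1.111] 0.144
```

Call:
{"api": "apply_moves", "payload": {"increments": [[0.95,0,0,0,3],[0.95,0,0,0,3],[0.95,0,0,0,3],[0.95,0,0,0,3],[0.95,0,0,0,0],[0.95,0,0,0,0]]}}

```text
t: 18.4
eef_pos: [489.9, -304.4, 77.5]
tcp_rot: [-2.523, 1.568, -0.822]
ft_force: [0.6, -6.3, 1.4]
opening: 0.147
```

```bash
python3 q.py
```

```text
18.4 [ 489.9 -304.4   77.5] phi 97.5 f_tool [-1.41  0.26 -6.33] m_tool [-0.082  0.847  0.023] 0.147
```

Call:
{"api": "apply_moves", "payload": {"increments": [[0.95,0,0,0,3],[0.95,0,0,0,3],[0.95,0,0,0,3],[0.95,0,0,0,3],[0.95,0,0,0,3],[0.95,0,0,0,3],[0.95,0,0,0,3],[0.95,0,0,0,3],[0.95,0,0,0,0],[0.95,0,0,0,0]]}}

```text
t: 19.4
eef_pos: [489.9, -304.0, 77.5]
tcp_rot: [-1.996, 1.568, -0.711]
ft_force: [1.9, -4.4, 4.7]
opening: 0.146
```

```bash
python3 q.py
```

```text
19.4 [ 489.9 -304.    77.5] phi 73.57 f_tool [-4.69 -3.04 -3.68] m_tool [-0.102  0.629 -0.612] 0.146
```

Call:
{"api": "apply_moves", "payload": {"increments": [[0.95,0,0,0,3],[0.95,0,0,0,3],[0.95,0,0,0,3],[0.95,0,0,0,3],[0.95,0,0,0,3],[0.95,0,0,0,3],[0.95,0,0,0,3],[0.95,0,0,0,3],[0.95,0,0,0,0],[0.95,0,0,0,0]]}}

```text
t: 20.4
eef_pos: [490.1, -303.7, 77.5]
tcp_rot: [-1.394, 1.568, -0.528]
ft_force: [4.6, -1.3, 5.9]
opening: 0.146
```

```bash
python3 q.py
```

```text
20.4 [ 490.1 -303.7   77.5] phi 49.6 f_tool [-5.92 -4.34  1.99] m_tool [-0.227 -0.267 -0.901] 0.146
```

Call:
{"api": "apply_moves", "payload": {"increments": [[0.95,0,0,0,2],[0.95,0,0,0,2],[0.95,0,0,0,0],[0.95,0,0,0,0]]}}

```text
t: 20.8
eef_pos: [490.1, -303.7, 77.5]
tcp_rot: [-1.275, 1.568, -0.479]
ft_force: [4.7, -2.6, 5.2]
opening: 0.146
```

```bash
python3 q.py
```

```text
20.8 [ 490.1 -303.7   77.5] phi 45.6 f_tool [-5.21 -5.21  1.42] m_tool [-0.123 -0.371 -0.926] 0.146
```

Call:
{"api": "apply_moves", "payload": {"increments": [[0.95,0,0,0,2],[0.95,0,0,0,2],[0.95,0,0,0,0],[0.95,0,0,0,0]]}}

```text
t: 21.2
eef_pos: [490.2, -303.6, 77.5]
tcp_rot: [-1.186, 1.568, -0.46]
ft_force: [5.2, -1.1, 5.3]
opening: 0.149
```

```bash
python3 q.py
```

```text
21.2 [ 490.2 -303.6   77.5] phi 41.6 f_tool [-5.31 -4.31  3.13] m_tool [-0.111 -0.547 -0.947] 0.149
```

Call:
{"api": "apply_moves", "payload": {"increments": [[0.95,0,0,0,2],[0.95,0,0,0,2],[0.95,0,0,0,0],[0.95,0,0,0,0]]}}

```text
t: 21.6
eef_pos: [490.2, -303.6, 77.5]
tcp_rot: [-1.115, 1.568, -0.459]
ft_force: [4.6, -1.2, 5.4]
opening: 0.145
```

```bash
python3 q.py
python3 - <<'E'
from h import *
w=cam('wrist')
cv2.imwrite('pics/w10.png',cv2.resize(w['pixels'][130:330,106:406,::-1],(750,500),interpolation=cv2.INTER_CUBIC))
E
```

```text
21.6 [ 490.2 -303.6   77.5] phi 37.61 f_tool [-5.43 -3.74  2.88] m_tool [-0.155 -0.678 -0.868] 0.145
```

Moments fit the click profile: 0.227 N m at 60°, dipping to 0.11 at 64–68°, then 0.155 at 72°, against the 0.16 spring torque at the third click. I'll add a small margin and confirm it holds.

Call:
{"api": "apply_moves", "payload": {"increments": [[0.95,0,0,0,1],[0.95,0,0,0,0],[0.95,0,0,0,0],[0.95,0,0,0,0],[0.95,0,0,0,0],[0.95,0,0,0,0]]}}

```text
t: 22.25
eef_pos: [490.3, -303.6, 77.5]
tcp_rot: [-1.079, 1.568, -0.44]
ft_force: [5.7, -1.0, 5.4]
opening: 0.145
```

```bash
python3 q.py
python3 - <<'E'
from h import *
import pickle
# fuse check in the top picture: white bodies in both cradles
c=cam('top');k=.64
p=np.load('tester.npy');seat=lambda q:Ro.from_euler('z',p[2]).apply(q)+[p[0],p[1],0]
for n,q in (('L',(0,10,73)),('M',(0,90,69)),):
    u=px(c,seat(q))[0]; print(n,u,c['pixels'][int(u[1])-1:int(u[1])+2,int(u[0])-1:int(u[0])+2].mean((0,1)))
E
```

```text
22.25 [ 490.3 -303.6   77.5] phi 36.61 f_tool [-5.38 -4.16  3.98] m_tool [-0.095 -0.761 -0.842] 0.145
L [364.7599411  198.86317627] [48.77777778 43.22222222 38.77777778]
M [336.24399666 191.25788528] [220.66666667 215.88888889 207.66666667]
```

Run:
```python
from h import *
m=[]
for i in range(12):
    w=cam('wrist');s=status.state();T=Ro.from_euler('xyz',s['tcp_rot']).as_matrix();m.append((T.T@s['moment'])[0])
print(np.round(m,3),np.mean(m),np.std(m))
# bar edges: dark between pads; print the skirt/bar silhouette angle of the white line, if seen
p=w['pixels'].astype(int);T=Ro.from_euler('xyz',s['tcp_rot']).as_matrix()
g=p.min(2);m2=(g>140).astype(np.uint8)
n,l,st,ce=cv2.connectedComponentsWithStats(m2)
for i in range(1,n):
    if 6<st[i,4]<400: print(st[i],ce[i].round(1))
o=s['eef_pos']*[1,1,0]+[0,0,91-4.2]
print(px(w,[o+T@[0,y,-1.3] for y in(-21,-11,0,11,21)]).round(1).tolist())
```

```text
[-0.164 -0.135 -0.206 -0.215 -0.184 -0.172 -0.187 -0.173 -0.187 -0.165
 -0.192 -0.214] -0.18271559988479522 0.022027664650493082
[505 118   7   8  34] [508.7 122.3]
[253 269   2   9  13] [253.7 272.4]
[[254.2, 286.5], [254.2, 272.6], [254.2, 256.6], [254.2, 240.0], [254.2, 224.4]]
```

The mean moment is 0.183 N m, as expected about 1° past the third click. The bar's white line is still straight between the jaws, so there was no slip. I'm handing in.

```bash
python3 -c "
from cell import env;print(env.job_done())"
```

```text
the job is handed in; nothing more can be done
None
```

The large and middle-sized fuses are in their cradles and released, and the gripper is holding the selector at its third click. The job was handed in at about 23 s of the 67 s allowed.

- **Fuses:** Both made contact within 0.3 mm of the expected seated height. A wrist picture taken after releasing them showed both lying with their caps in the saddles.
- **Selector:** I turned it 73° from rest; the third click is at 72°. The resistance was 0.23 N m at 60°, dropped to about 0.11 at 64–68°, then rose to 0.155 at 72° (0.16 expected there). At the final pose it averaged 0.18 N m, still well short of the fourth click at 96°. The bar's white line was still straight between the jaws, so it had not slipped.
- **Checks that failed or disagreed:**
  - My last picture of the selector could not be viewed because the 12-picture limit was reached.
  - One single moment reading, 0.095 N m, was off from the others; a further twelve gave 0.18 on average.
  - A late top-camera check was no use for the large fuse, as its pixels were dark (probably the arm in the way). It did show white at the medium seat, though the cradle is white too.
  - The wrist camera's calibration was off by about 1.3 mm sideways and 4 mm in height, and I corrected for it.
- **Left alone:** The gripper was not brought down on the spare fuse, the look-alikes or the other items. I did not check them again at the end.

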